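Cap check in the finishing corner: set the loose jar aside

ROBOT

A 7-joint arm with a two-finger parallel gripper is mounted at the origin on the work surface. World frame = base frame: x ahead of the robot, y to its left, z up, the work surface at z = 0. Lengths are in m, angles in rad, forces in N, time in s.
With the tool pointing down it reaches from about 0.4 to 0.85 m from the base axis. Payload 4.5 kg.
Tool frame: the origin (TCP) lies midway between the tips of the shut fingers; the grasp point (between the pads) lies 19 mm behind it (grasp_offset is the z of the grasp point in the tool frame, in m); z points along the fingers, y is the direction in which the jaws open and shut (so a half turn about z gives the same grasp; the last joint's range is limited). The gripper opens to 88 mm and grips with 3 to 60 N. Pads are 18 mm wide; open, the fingers measure 123 mm over their backs; the gripper's body (75 mm by 187 mm) begins 45 mm behind the grasp point.
Start: joints at [-1.098, 0.689, -0.195, 1.565, 0.157, 0.902, -0.215], TCP at [0.266, 0.566, 0.239] pointing down, gripper open.
Joint ranges: [-3.01, 3.01], [-0.46, 2.08], [-1.47, 1.51], [0.13, 2.56], [-1, 4.14], [0.04, 2.09], [-2.66, 2.66]. Speed limits (rad/s): [2.57, 2.57, 3.14, 3.14, 3.14, 3.14, 3.14].

INTERFACE

Orientations are given as [roll, pitch, yaw] about the fixed x, y, z axes, in that order (R = Rz(yaw) Ry(pitch) Rx(roll)).
In Python, from plant import * gives the robot as it stands.
- The arm moves only by the tool play_rows, never from a script. Its argument "moves" is a list of rows, each a list of 7 numbers: the shift along the world's x, y, z each as a share of 750 mm, from -1 to 1, then the turn, a rotation vector about the world's x, y, z each as a share of 120 degrees, from -1 to 1, then the opening, from 0 (shut) to 1 (fully open). In form: [[x, y, z, ax, ay, az, gripper], ...]. A call has exactly 5 rows; each row is the pose to reach, as a shift and turn from the pose measured when the call began; what a row does not reach only later rows make up. A row lasts 1/12 s, in which the tool goes at most 41.7 mm and 7.16 degrees, less where a joint would pass 70% of its speed; a pose out of reach is approached as far as the arm can. A call with a number of a shift or a turn outside -1 to 1 is refused whole. A call with a gripper value outside its range is refused whole. The fingers move at their own pace and stop on an object; "force" is the grip in N (left out, the last holds). Time passes only in rows, so rows that repeat a pose let the fingers close, or fill a call up. It gives the time, the measured TCP pose, the force and the opening at its end, in the units of the state.
- observe(): the state, without advancing time (a new reading comes with each control period).
- grab_frame(name): name is "side" or "top"; returns the picture (420x560x3 uint8, blue, green, red); there is no depth.
- camera_info(name): a dict with "mtx" (3x3 intrinsics, pixels), "k1" (the pictures are not rectified: a ray, as slopes to the right and down, at radius r is drawn at 1 + k1 r^2 times it, then the intrinsics apply), "origin" and "orientation" of the camera in the world. Camera axes: x right, y down, z forward; pixel columns grow to the right and rows downward; lengths in m; the calibration is good to about 2 mm. A picture is of the moment at which its call begins. camera_info takes no time and is no camera call.
- job_done(): hands the job in, once; it reports no verdict.
The state is a dict: "time": time; "joint_pos": joint angles; "dq": joint speeds; "effort": joint torques, N m; "ee_pos": TCP position; "ee_rot": TCP orientation; "contact_force": force on the tool from outside, world axes, zero at the start; "ft_torque": the same for the moment, N m; "opening": finger opening in m.
Only numpy, scipy, OpenCV 4.12 (cv2) and the standard library are available. Lean on these libraries where they do the work, as an engineer would, in place of code of your own. Each camera call takes 0.05 s, during which the arm holds its last target. There are 200 camera calls.

TASK

One of the three square jars in the wooden block has its black cap standing proud: leaving the jar in the block, twist that cap an eighth to a quarter turn anticlockwise to confirm that it is loose. Then carry the jar upright to the metal rework tray, set it down (do not drop it) standing flat in the tray's empty half and let go. Leave the two jars with fully seated caps where they are.

Things in the scene. Friction and masses are not known exactly. Their poses are not given: they have to be found in the camera images.
- loose_jar: Jar with the loose cap. Grey plastic body 50 x 50 x 50 mm, white round neck 32 mm wide, round black ribbed cap of 44 mm diameter on the jar's axis, 70 to 94 mm above the underside: it stands proud, 20 mm of neck shows below it. Lifted by the cap, which turns on the neck but does not come off. Origin: centre of the underside; z up, x and y along the body's sides. About 220 g. It stands in the block.
- loose_cap (a joint): Angle of the loose cap on its jar, rad, positive anticlockwise from above. 0 to 0.2 at the start. It turns easily (0.02 N m) and stays where it is left; clockwise it stops at -0.1.
- block: Fixed wooden block 85 (x) x 310 (y) x 30 mm with three square recesses 58 x 58 mm, 20 mm deep, in a row 100 mm apart along y, one jar in each, sides parallel to the block. A recess keeps its jar from turning beyond about 10 degrees. Jar undersides are 10 mm above the table. The free sides of a cap are to +x and -x. Origin: centre of the underside.
- tight_jar_a: A sound jar, same as the loose one but its cap is screwed fully home (52 to 76 mm above the underside) and does not turn. Origin: centre of the underside, z up. Stands in another recess of the block. Leave it alone.
- tight_jar_b: The other sound jar, just like tight_jar_a. Leave it alone.
- tray: The rework tray: a fixed open tray of bare aluminium, outside 200 (x) x 160 (y) x 25 mm high, walls and floor 5 mm thick. Origin: centre of the underside; z up, +x away from the robot when not turned. A spare black cap (44 mm diameter, 24 mm high) lies in the +x half, at about x = +60 mm; the -x half, centred at x = -45 mm, y = 0, is empty.
Not all that is in view belongs to the job. What is shaped like the loose_jar but orange or pink is not meant.

How it is judged:
On the way:
1. the loose cap has been twisted anticlockwise (joint past 0.5 rad) with its jar still standing in the block (value of joint loose_cap above 0.5 rad and distance of loose_jar from where it was at the start of the episode below 0.012 m and angle between loose_jar's own z axis and vertical below 0.15 rad), for 0.2 s.
At the end, for the whole second after the job is handed in: The loose jar stands at rest on the floor of the rework tray, inside its walls and in the empty half (its axis at most 10 mm past the middle towards the spare cap; underside within 6 mm of the tray floor, upright within 0.1 rad), and both sound jars are within 20 mm of where they began (x of loose_jar in the frame of tray between -0.08 and 0.01 m and y of loose_jar in the frame of tray between -0.06 and 0.06 m and z of loose_jar in the frame of tray below 0.011 m and angle between loose_jar's own z axis and vertical below 0.1 rad and linear speed of loose_jar below 0.02 m/s and distance of each of tight_jar_a, tight_jar_b from where it was at the start of the episode below 0.02 m); the robot touches nothing.
It fails at once if the loose cap is turned well past a quarter turn (joint beyond 1.85 rad) (value of joint loose_cap above 1.85 rad).
It fails at once if the loose jar is tipped by more than 0.5 rad (angle between loose_jar's own z axis and vertical above 0.5 rad).
It fails at once if the loose jar is dropped: let go with its underside more than 35 mm above the table (height (world z) of loose_jar above 0.035 m and contact force between the fingers and loose_jar below 0.1 N).
It fails at once if a sound jar is moved by more than 20 mm (distance of any of tight_jar_a, tight_jar_b from where it was at the start of the episode above 0.02 m).
It also fails if it takes over 42 s, if anything falls off the work surface, if the arm or the gripper's body presses on something with over 40 N, if the wrist force passes 120 N, or if a joint passes its speed limit or range.

## Working session

There is one attempt and no reset: what is moved stays moved. The work goes in short steps, Python scripts to look and compute and a tool call to move; the robot and the scene stay as the last step left them, time stands still between calls to the robot, and variables do not carry over. Pictures are saved under pics/ and viewed, about 8 in all and at most 12, crops included, and the job is handed in when it is done.

Besides the shell and the picture viewer there is one more tool, called after "Call:" as name([rows], argument=value, ...), one row to a line, values as JSON. play_rows: Moves the arm, as the interface text tells. Its arguments: {"type":"object","properties":{"moves":{"type":"array","items":{"type":"array","items":{"type":"number","minimum":-1,"maximum":1}}},"force":{"type":"number"}},"required":["moves"]}

```bash
mkdir -p pics
cat > h.py <<'E'
from plant import *
import numpy as np, cv2
from scipy.spatial.transform import Rotation as R
def cam(n):
    c=camera_info(n); o=np.array(c["orientation"],float)
    Rm=o if o.shape==(3,3) else (R.from_euler('xyz',o).as_matrix() if o.size==3 else None)
    return np.array(c["mtx"],float),float(c["k1"]),np.array(c["origin"],float),Rm
def ray(n,uv):
    K,k1,o,Rm=cam(n)
    d=cv2.undistortPoints(np.array([[uv]],float),K,np.array([k1,0,0,0,0.]))[0,0]
    v=Rm@np.array([d[0],d[1],1]); return o,v
def onz(n,uv,z):
    o,v=ray(n,uv); return o+v*(z-o[2])/v[2]
def proj(n,p):
    K,k1,o,Rm=cam(n); return cv2.projectPoints(np.array([p],float),cv2.Rodrigues(Rm.T)[0],-Rm.T@o,K,np.array([k1,0,0,0,0.]))[0][0,0]
E
python3 - <<'E'
from h import *
for n in("top","side"):
    print(camera_info(n)); cv2.imwrite(f"pics/{n}0.png",grab_frame(n))
s=observe();print(s)
E
```

```text
{'mtx': array([[392.56084996,   0.        , 279.38163657],
       [  0.        , 392.56084996, 211.0608483 ],
       [  0.        ,   0.        ,   1.        ]]), 'k1': -0.05012632449282831, 'origin': array([0.4258129 , 0.02388253, 0.89313804]), 'orientation': array([-3.01921156,  0.01231146, -1.54592838])}
{'mtx': array([[521.2689508 ,   0.        , 283.96027526],
       [  0.        , 521.2689508 , 196.5191779 ],
       [  0.        ,   0.        ,   1.        ]]), 'k1': -0.15575684378851315, 'origin': array([ 0.0114916 , -0.45270104,  0.90141918]), 'orientation': array([-2.42473831, -0.01137973, -0.77115837])}
{'time': 0.1, 'joint_pos': array([-1.09821039,  0.68992177, -0.19453105,  1.56620605,  0.15728527,
        0.90249589, -0.21506682]), 'dq': array([ 0.00111901, -0.00206811,  0.00075027, -0.00140936,  0.00198273,
        0.00159668,  0.00051141]), 'effort': array([-3.85545020e-03, -5.28495741e+01, -1.27201114e+00, -1.53838438e+01,
       -5.25941723e-02,  1.92897387e-03,  3.72617239e-05]), 'ee_pos': array([0.26531996, 0.56527751, 0.23798604]), 'ee_rot': array([-3.13995404e+00,  9.72095830e-05,  2.70291144e+00]), 'contact_force': array([-0.0975911 , -0.35105605,  0.12399362]), 'ft_torque': array([-0.04261507, -0.03776506,  0.00019623]), 'opening': 0.08821237375038678}
```

View pics/top0.png

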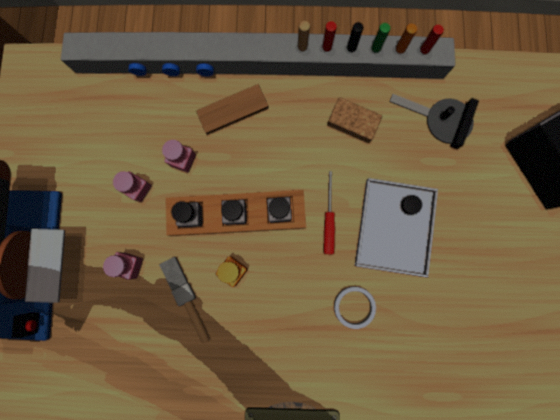

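View pics/side0.png

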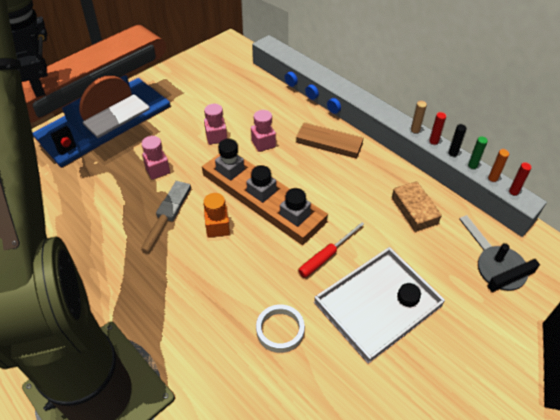

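The top view shows three black caps in the wooden block at (183,212), (232,210) and (279,208). Other lookalikes are the spare cap at (411,205), pink jars at (177,150), (127,182) and (118,265), and an orange jar at (231,270). In the side view the cap at (228,150) stands proud; it should be the one at top (183,212). I'll check that with a crop and measure it.

Run:
```python
from h import *
t=cv2.imread("pics/top0.png"); s=cv2.imread("pics/side0.png")
def blobs(img,mask,x0,y0,x1,y1,amin):
    m=np.zeros_like(mask); m[y0:y1,x0:x1]=mask[y0:y1,x0:x1]
    cs=cv2.findContours(m,cv2.RETR_EXTERNAL,cv2.CHAIN_APPROX_NONE)[0]
    return [c for c in cs if cv2.contourArea(c)>amin]
dark=(t.max(2)<48).astype(np.uint8)*255
for c in blobs(t,dark,160,185,440,240,100):
    (u,v),r=cv2.minEnclosingCircle(c); M=cv2.moments(c); uv=(M['m10']/M['m00'],M['m01']/M['m00'])
    print("top dark",cv2.boundingRect(c),cv2.contourArea(c),(round(u,1),round(v,1),round(r,1)),np.round(uv,1),[np.round(onz("top",(u,v),z)[:2],4) for z in(.104,.086,.029)])
ds=(s.max(2)<48).astype(np.uint8)*255
for c in blobs(s,ds,200,130,430,320,60):
    (u,v),r=cv2.minEnclosingCircle(c); print("side dark",cv2.boundingRect(c),cv2.contourArea(c),round(u,1),round(v,1),round(r,1))
hsv=cv2.cvtColor(t,cv2.COLOR_BGR2HSV)
# tray
w=((hsv[...,1]<60)&(hsv[...,2]>110)).astype(np.uint8)*255
for c in blobs(t,w,345,165,450,290,1500):
    box=cv2.boxPoints(cv2.minAreaRect(c)); P=np.array([onz("top",b,.025)[:2] for b in box])
    print("tray",box.round(1).tolist(),P.round(4).tolist(),P.mean(0),[np.linalg.norm(P[i]-P[i-1]).round(4) for i in range(4)])
print("hsv block",hsv[228,200],hsv[228,260],hsv[200,210],"table",hsv[250,170],hsv[180,230])
b=cv2.resize(t[150:300,150:450],None,fx=2.6,fy=2.6,interpolation=cv2.INTER_CUBIC)
a=cv2.resize(s[120:250,190:340],None,fx=2.,fy=2.,interpolation=cv2.INTER_CUBIC)
o=np.zeros((b.shape[0],0,3),np.uint8)
H=np.zeros((600,800,3),np.uint8); H[:b.shape[0]*1,:780]=b[:, :780][:600]
a=cv2.resize(s[125:245,195:335],(245,210),interpolation=cv2.INTER_CUBIC); H[390:600,:245]=a
cv2.imwrite("pics/crop1.png",H)
```

```text
top dark (172, 202, 31, 26) 448.5 (187.5, 215.0, 16.8) [186.4 212.5] [array([0.5102, 0.2227]), array([0.5121, 0.2272]), array([0.5182, 0.2416])]
top dark (222, 200, 25, 25) 353.0 (234.7, 212.7, 14.6) [233.  210.2] [array([0.5172, 0.1266]), array([0.5192, 0.1289]), array([0.5258, 0.1363])]
top dark (269, 197, 21, 22) 314.5 (278.6, 207.4, 10.9) [278.9 207.5] [array([0.5301, 0.0378]), array([0.5325, 0.0381]), array([0.54  , 0.0391])]
top dark (401, 196, 21, 19) 275.0 (410.9, 204.5, 10.2) [410.7 204.5] [array([ 0.5423, -0.231 ]), array([ 0.5449, -0.2368]), array([ 0.5534, -0.2552])]
side dark (398, 284, 22, 23) 366.5 408.6 294.7 11.4
side dark (280, 206, 31, 20) 164.5 295.0 211.5 15.1
side dark (286, 189, 20, 22) 330.5 295.5 199.0 11.1
side dark (247, 184, 30, 18) 163.5 261.5 188.5 14.6
side dark (252, 166, 19, 21) 296.0 260.8 176.0 10.5
side dark (216, 161, 29, 18) 165.5 230.0 168.0 14.0
side dark (219, 139, 18, 20) 272.0 228.0 149.0 10.6
tray [[356.1000061035156, 267.20001220703125], [368.3999938964844, 177.5], [439.79998779296875, 187.1999969482422], [427.6000061035156, 277.0]] [[0.4122, -0.134], [0.6131, -0.1613], [0.5948, -0.3229], [0.3943, -0.2912]] [ 0.50361467 -0.22735458] [np.float64(0.1582), np.float64(0.2027), np.float64(0.1626), np.float64(0.2029)]
hsv block [ 12 171 118] [ 13 167 131] [ 13 171 130] table [ 17 131 130] [ 21 114 134]
```

View pics/crop1.png

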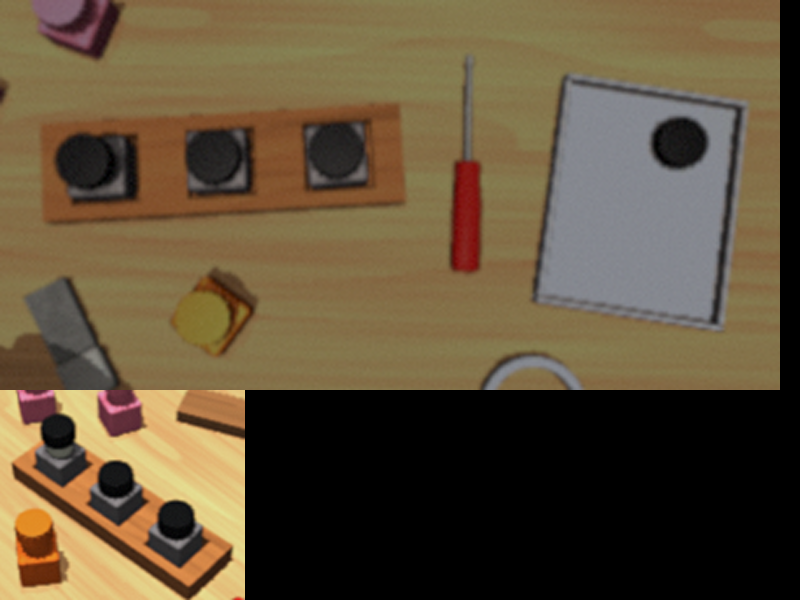

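The crop confirms it. The left jar, top (183,212) and side (228,150), shows the white neck and is the loose one; the other two caps are seated.

Run:
```python
from h import *
f=lambda u,v:(u/2.6+150,v/2.6+150)
for z in(.104,.092): print("cap top",z,onz("top",f(85,161),z).round(4))
for z in(.092,): print("cap side",z,onz("side",(228,149),z).round(4))
o1,v1=ray("top",f(86,161)); o2,v2=ray("side",(228,149))
A=np.c_[v1,-v2]; k=np.linalg.lstsq(A,o2-o1,rcond=None)[0]; print("tri",o1+v1*k[0],o2+v2*k[1])
P=np.array([onz("top",f(*q),.03)[:2] for q in[(42,125),(401,104),(405,202),(46,221)]])
print("block",P.round(4).tolist(),P.mean(0)); e=(P[0]+P[3]-P[1]-P[2])/2; e/=np.linalg.norm(e); print(e,"yaw",np.arctan2(-e[0],e[1]), "slot+y",P.mean(0)+.1*e)
t=cv2.imread("pics/top0.png")
for q in[(216,157),(336,150)]: print("tight",onz("top",f(*q),.086).round(4))
T=np.array([onz("top",f(*q),.025)[:2] for q in[(568,75),(747,103),(723,327),(534,300)]])
x=(T[0]+T[1]-T[2]-T[3])/2; print("tray",T.round(4).tolist(),T.mean(0),np.linalg.norm(x),"yaw",np.arctan2(x[1],x[0]))
c=T.mean(0)-.045*x/np.linalg.norm(x); print("target",c, "spare",onz("top",(410.9,204.5),.029))
```

```text
cap top 0.104 [0.5162 0.2329 0.104 ]
cap top 0.092 [0.5176 0.2361 0.092 ]
cap side 0.092 [0.5174 0.2346 0.092 ]
tri [0.51772514 0.23551333 0.09119727] [0.51795338 0.23531425 0.09117089]
block [[0.5551, 0.2917], [0.5803, -0.0171], [0.4961, -0.0219], [0.4725, 0.2833]] [0.52598987 0.13401082]
[-0.07933482  0.99684803] yaw 0.07941828244848978 slot+y [0.51805639 0.23369563]
tight [0.524  0.1325 0.086 ]
tight [0.5318 0.0368 0.086 ]
tray [[0.61, -0.1615], [0.5892, -0.317], [0.397, -0.2923], [0.4163, -0.1323]] [ 0.50312946 -0.22577552] 0.1948685850907203 yaw -0.1386035753944352
target [ 0.45856101 -0.21955831] spare [ 0.55335637 -0.25518363  0.029     ]
```

Call:
play_rows([
  [0.34,-0.44,0,0,0,-0.5,1],
  [0.34,-0.44,0,0,0,-0.5,1],
  [0.34,-0.44,0,0,0,-0.5,1],
  [0.34,-0.44,0,0,0,-0.5,1],
  [0.34,-0.44,0,0,0,-0.5,1],
])

```text
time: 0.52
ee_pos: [0.3934, 0.3989, 0.2382]
ee_rot: [-3.14, 0.0, 2.072]
contact_force: [0.4, 0.5, -0.1]
opening: 0.0882
```

Call:
play_rows([
  [0.165,-0.22,0,0,0,-0.2,1],
  [0.165,-0.22,0,0,0,-0.2,1],
  [0.165,-0.22,0,0,0,-0.2,1],
  [0.165,-0.22,0,0,0,-0.2,1],
  [0.165,-0.22,0,0,0,-0.2,1],
])

```text
time: 0.93
ee_pos: [0.5177, 0.2321, 0.2379]
ee_rot: [-3.139, 0.001, 1.651]
contact_force: [0.7, 0.6, 0.3]
opening: 0.0881
```

Call:
play_rows([
  [0,0,-0.03,0,0,0,1],
  [0,0,-0.08,0,0,0,1],
  [0,0,-0.12,0,0,0,1],
  [0,0,-0.13,0,0,0,1],
  [0,0,-0.13,0,0,0,1],
])

```text
time: 1.35
ee_pos: [0.516, 0.2315, 0.1383]
ee_rot: [-3.134, 0.003, 1.651]
contact_force: [0.3, 0.4, 1.2]
opening: 0.0881
```

Run:
```python
from h import *
s=observe();print(s["ee_pos"],s["ee_rot"],s["joint_pos"].round(2))
a=grab_frame("top")[150:290,120:320];b=grab_frame("side")[80:220,150:350]
cv2.imwrite("pics/c2.png",cv2.resize(np.hstack([a,b]),None,fx=2,fy=2,interpolation=cv2.INTER_CUBIC))
```

```text
[0.51601037 0.23145443 0.13828037] [-3.13428402e+00  2.64922363e-03  1.65131739e+00] [-0.53  0.75  0.04  1.84 -0.06  0.56 -0.37]
```

View pics/c2.png

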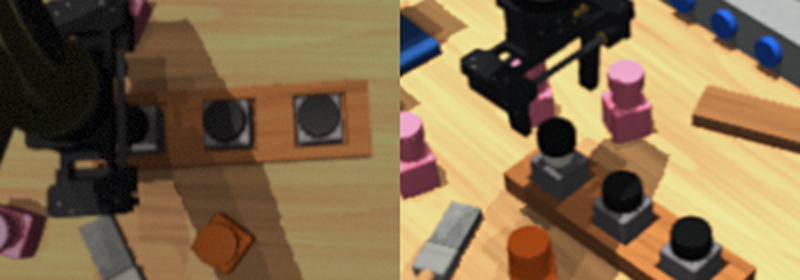

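The gripper straddles the proud cap: in the side crop the fingertips are at about (520,128) and (588,85), with the cap at (556,137) below. I'll go down and grip.

Call:
play_rows([
  [0.002,0.003,-0.025,0,0,0,1],
  [0.002,0.003,-0.05,0,0,0,1],
  [0.002,0.003,-0.07,0,0,0,1],
  [0.002,0.003,-0.084,0,0,0,1],
  [0.002,0.003,-0.084,0,0,0,1],
])

```text
time: 1.87
ee_pos: [0.5197, 0.2351, 0.078]
ee_rot: [-3.14, 0.0, 1.652]
contact_force: [-0.1, -0.6, 0.2]
opening: 0.0883
```

Call:
play_rows([
  [0,0,0,0,0,0,0.65],
  [0,0,0,0,0,0,0.6],
  [0,0,0,0,0,0,0.55],
  [0,0,0,0,0,0,0.5],
  [0,0,0,0,0,0,0.5],
], force=10)

```text
time: 2.28
ee_pos: [0.5201, 0.2352, 0.0787]
ee_rot: [-3.141, 0.0, 1.652]
contact_force: [-0.5, -0.2, -0.1]
opening: 0.057
```

Call:
play_rows([
  [-0.002,0,-0.005,0,0,0,0.5],
  [-0.002,0,-0.005,0,0,0,0.3],
  [-0.002,0,-0.005,0,0,0,0],
  [-0.002,0,-0.005,0,0,0,0],
  [-0.002,0,-0.005,0,0,0,0],
])

```text
time: 2.7
ee_pos: [0.5183, 0.2352, 0.0747]
ee_rot: [-3.14, 0.0, 1.652]
contact_force: [0.1, 0.5, -1.4]
opening: 0.0434
```

Call:
play_rows([
  [0,0,0,0,0,0,0],
  [0,0,0,0,0,0,0],
  [0,0,0,0,0,0,0],
  [0,0,0,0,0,0,0],
  [0,0,0,0,0,0,0],
], force=25)

```text
time: 3.12
ee_pos: [0.5183, 0.2352, 0.0747]
ee_rot: [-3.141, 0.0, 1.652]
contact_force: [0.9, 0.6, -1.7]
opening: 0.0434
```

Call:
play_rows([
  [0,0,0,0,0,0.03,0],
  [0,0,0,0,0,0.07,0],
  [0,0,0,0,0,0.11,0],
  [0,0,0,0,0,0.15,0],
  [0,0,0,0,0,0.17,0],
])

```text
time: 3.53
ee_pos: [0.518, 0.2353, 0.0747]
ee_rot: [-3.14, -0.0, 2.012]
contact_force: [0.4, 0.2, -1.7]
opening: 0.0434
```

Call:
play_rows([
  [0,0,0,0,0,0.03,0],
  [0,0,0,0,0,0.07,0],
  [0,0,0,0,0,0.11,0],
  [0,0,0,0,0,0.15,0],
  [0,0,0,0,0,0.17,0],
])

```text
time: 3.95
ee_pos: [0.5185, 0.2357, 0.0748]
ee_rot: [-3.141, -0.0, 2.372]
contact_force: [1.4, 1.1, -1.8]
opening: 0.0433
```

Call:
play_rows([
  [0,0,0,0,0,0.03,0],
  [0,0,0,0,0,0.07,0],
  [0,0,0,0,0,0.11,0],
  [0,0,0,0,0,0.15,0],
  [0,0,0,0,0,0.17,0],
])

```text
time: 4.37
ee_pos: [0.5188, 0.2358, 0.0748]
ee_rot: [3.141, 0.0, 2.731]
contact_force: [0.9, 0.7, -1.4]
opening: 0.0434
```

Run:
```python
from h import *
s=observe();print(s["ee_pos"],s["ee_rot"],s["joint_pos"].round(2),s["contact_force"],s["ft_torque"],s["opening"],s["time"])
b=grab_frame("side")[80:220,150:350]
cv2.imwrite("pics/c3.png",cv2.resize(b,None,fx=3,fy=3,interpolation=cv2.INTER_CUBIC))
```

```text
[0.5188188  0.23577116 0.07478673] [3.14101544e+00 2.32496366e-04 2.73124856e+00] [-0.38  0.86 -0.22  1.85  0.37  0.46  0.3 ] [ 0.9453876   0.67428379 -1.43989518] [ 0.17710044 -0.11408225  0.01255441] 0.04338264942540868 4.3667
```

View pics/c3.png

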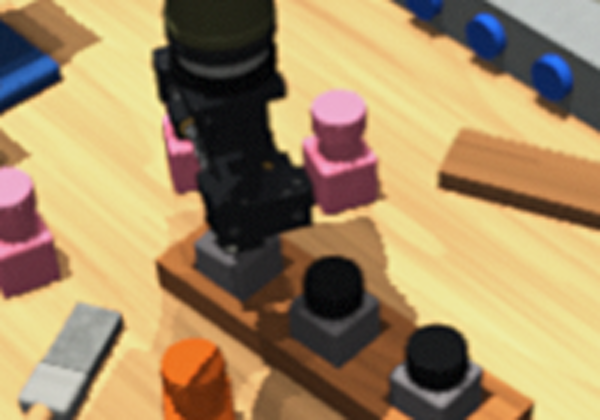

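The jar is still in its recess and the gripper has turned +1.08 rad with a firm 43 mm grip. I'll lift it now.

Call:
play_rows([
  [0,0,0.01,0,0,0,0],
  [0,0,0.03,0,0,0,0],
  [0,0,0.06,0,0,0,0],
  [0,0,0.09,0,0,0,0],
  [0,0,0.11,0,0,0,0],
], force=30)

```text
time: 4.83
ee_pos: [0.519, 0.2356, 0.1594]
ee_rot: [3.14, 0.001, 2.73]
contact_force: [0.8, 0.4, -3.5]
opening: 0.0432
```

Call:
play_rows([
  [0,0,0.02,0,0,0,0],
  [0,0,0.04,0,0,0,0],
  [0,0,0.05,0,0,0,0],
  [0,0,0.06,0,0,0,0],
  [0,0,0.06,0,0,0,0],
])

```text
time: 5.25
ee_pos: [0.5194, 0.2357, 0.2055]
ee_rot: [3.139, 0.002, 2.729]
contact_force: [0.2, 1.2, -3.1]
opening: 0.0434
```

Run:
```python
from h import *
s=observe();print(s["ee_pos"],s["ee_rot"],s["joint_pos"].round(2),s["contact_force"],s["opening"],s["time"])
b=grab_frame("side")[60:240,120:350]
cv2.imwrite("pics/c4.png",cv2.resize(b,None,fx=3,fy=3,interpolation=cv2.INTER_CUBIC))
```

```text
[0.51935661 0.23568947 0.20549958] [3.13933307e+00 2.10425473e-03 2.72929630e+00] [-0.32  0.67 -0.31  1.77  0.29  0.75  0.38] [ 0.15605853  1.21309102 -3.0746643 ] 0.043378407896577716 5.25
```

View pics/c4.png

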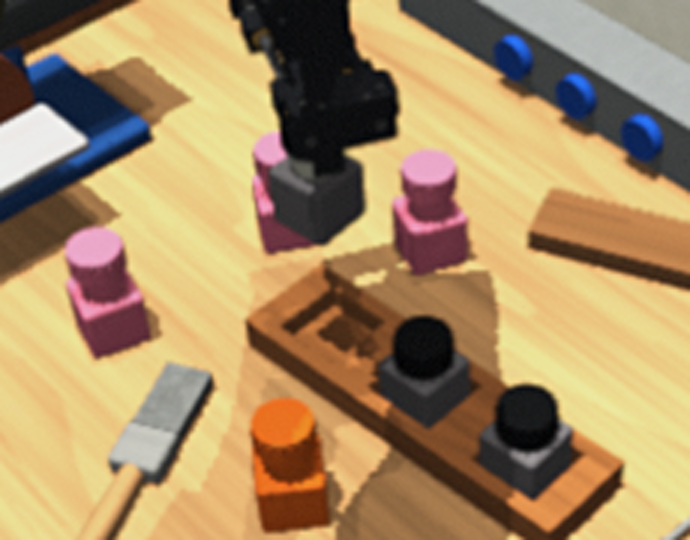

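The jar hangs upright at (315,195) in the crop, clear of the block, and its recess is empty. Next I carry it to the tray.

Call:
play_rows([
  [-0.002,-0.015,0,0,0,0,0],
  [-0.007,-0.05,0,0,0,0,0],
  [-0.013,-0.09,0,0,0,0,0],
  [-0.018,-0.13,0,0,0,0,0],
  [-0.023,-0.17,0,0,0,0,0],
])

```text
time: 5.72
ee_pos: [0.5004, 0.1055, 0.2036]
ee_rot: [-3.141, -0.0, 2.729]
contact_force: [-0.1, -0.3, -2.4]
opening: 0.0429
```

Call:
play_rows([
  [-0.005,-0.04,0,0,0,0,0],
  [-0.011,-0.08,0,0,0,0,0],
  [-0.016,-0.12,0,0,0,0,0],
  [-0.022,-0.16,0,0,0,0,0],
  [-0.027,-0.2,0,0,0,0,0],
])

```text
time: 6.13
ee_pos: [0.4783, -0.0468, 0.2027]
ee_rot: [-3.139, -0.003, 2.729]
contact_force: [1.0, -0.9, -2.4]
opening: 0.043
```

Call:
play_rows([
  [-0.005,-0.04,0,0,0,0,0],
  [-0.011,-0.08,0,0,0,0,0],
  [-0.016,-0.12,0,0,0,0,0],
  [-0.022,-0.16,0,0,0,0,0],
  [-0.025,-0.185,0,0,0,0,0],
])

```text
time: 6.55
ee_pos: [0.4568, -0.19, 0.2017]
ee_rot: [-3.136, -0.005, 2.724]
contact_force: [-0.7, 0.3, -3.5]
opening: 0.0431
```

Call:
play_rows([
  [0.001,-0.02,-0.01,0,0,0,0],
  [0.002,-0.035,-0.03,0,0,0,0],
  [0.002,-0.04,-0.05,0,0,0,0],
  [0.002,-0.04,-0.07,0,0,0,0],
  [0.002,-0.04,-0.08,0,0,0,0],
])

```text
time: 6.97
ee_pos: [0.4559, -0.2207, 0.1395]
ee_rot: [-3.135, -0.01, 2.722]
contact_force: [-0.5, 0.1, -2.9]
opening: 0.0427
```

Call:
play_rows([
  [0,0,-0.015,0,0,0,0],
  [0,0,-0.03,0,0,0,0],
  [0,0,-0.04,0,0,0,0],
  [0,0,-0.04,0,0,0,0],
  [0,0,-0.04,0,0,0,0],
])

```text
time: 7.38
ee_pos: [0.4556, -0.2205, 0.1093]
ee_rot: [-3.135, -0.011, 2.723]
contact_force: [0.7, 0.5, -2.4]
opening: 0.043
```

Run:
```python
from h import *
s=observe();print(s["ee_pos"],s["ee_rot"],s["contact_force"],s["opening"],s["time"])
b=grab_frame("side")[200:380,250:470]
cv2.imwrite("pics/c5.png",cv2.resize(b,None,fx=3,fy=3,interpolation=cv2.INTER_CUBIC))
```

```text
[ 0.45563503 -0.2205001   0.10928656] [-3.13532361 -0.01058915  2.72258348] [ 0.67585061  0.51694912 -2.40815456] 0.04299322505512612 7.3833
```

View pics/c5.png

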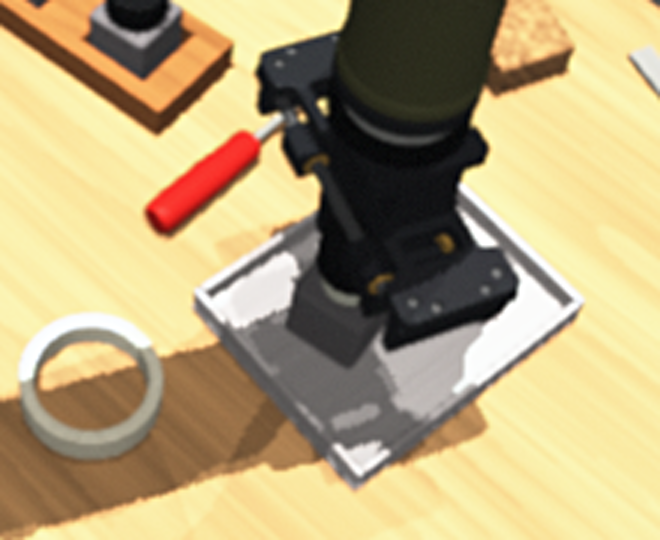

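The jar is upright over the tray's empty half, near (335,315) in the crop. I'll lower it gently.

Call:
play_rows([
  [0,0,-0.012,0,0,0,0],
  [0,0,-0.024,0,0,0,0],
  [0,0,-0.034,0,0,0,0],
  [0,0,-0.042,0,0,0,0],
  [0,0,-0.046,0,0,0,0],
])

```text
time: 7.85
ee_pos: [0.4556, -0.2204, 0.0741]
ee_rot: [-3.135, -0.011, 2.723]
contact_force: [-0.5, -0.4, -3.2]
opening: 0.0431
```

Call:
play_rows([
  [0,0,-0.001,0,0,0,0],
  [0,0,-0.002,0,0,0,0],
  [0,0,-0.003,0,0,0,0],
  [0,0,-0.004,0,0,0,0],
  [0,0,-0.004,0,0,0,0],
])

```text
time: 8.27
ee_pos: [0.4557, -0.2205, 0.0712]
ee_rot: [-3.135, -0.011, 2.723]
contact_force: [0.3, -0.2, -2.3]
opening: 0.0428
```

Call:
play_rows([
  [0,0,-0.001,0,0,0,0],
  [0,0,-0.002,0,0,0,0],
  [0,0,-0.002,0,0,0,0],
  [0,0,-0.002,0,0,0,0],
  [0,0,-0.002,0,0,0,0],
])

```text
time: 8.68
ee_pos: [0.4557, -0.2205, 0.0698]
ee_rot: [-3.135, -0.011, 2.723]
contact_force: [-0.5, 0.4, -1.4]
opening: 0.043
```

Call:
play_rows([
  [0,0,0,0,0,0,0],
  [0,0,-0.001,0,0,0,0],
  [0,0,-0.001,0,0,0,0],
  [0,0,-0.001,0,0,0,0],
  [0,0,-0.001,0,0,0,0],
])

```text
time: 9.1
ee_pos: [0.4553, -0.2204, 0.0696]
ee_rot: [-3.135, -0.011, 2.723]
contact_force: [-1.6, 0.7, 4.2]
opening: 0.0435
```

Contact: Fz rose from about -2.5 N to +4 N. I'll release slowly.

Call:
play_rows([
  [0,0,0,0,0,0,0.52],
  [0,0,0,0,0,0,0.56],
  [0,0,0,0,0,0,0.65],
  [0,0,0,0,0,0,0.8],
  [0,0,0,0,0,0,1],
])

```text
time: 9.52
ee_pos: [0.4555, -0.2205, 0.0695]
ee_rot: [-3.135, -0.011, 2.723]
contact_force: [0.0, -0.9, -0.0]
opening: 0.0671
```

Call:
play_rows([
  [0,0,0,0,0,0,1],
  [0,0,0.01,0,0,0,1],
  [0,0,0.03,0,0,0,1],
  [0,0,0.06,0,0,0,1],
  [0,0,0.1,0,0,0,1],
])

```text
time: 9.93
ee_pos: [0.4543, -0.22, 0.1445]
ee_rot: [-3.135, -0.014, 2.723]
contact_force: [1.3, -0.7, 0.7]
opening: 0.088
```

Call:
play_rows([
  [0,0.03,0.05,0,0,0,1],
  [0,0.08,0.1,0,0,0,1],
  [0,0.13,0.1,0,0,0,1],
  [0,0.18,0.1,0,0,0,1],
  [0,0.2,0.1,0,0,0,1],
])

```text
time: 10.35
ee_pos: [0.4549, -0.0644, 0.2216]
ee_rot: [-3.139, -0.012, 2.729]
contact_force: [-0.1, 0.1, -1.0]
opening: 0.0878
```

Run:
```python
from h import *
s=observe();print(s["ee_pos"],s["contact_force"],s["opening"],s["time"])
t=grab_frame("top");b=grab_frame("side")
cv2.imwrite("pics/t6.png",t)
cv2.imwrite("pics/c6.png",cv2.resize(np.hstack([t[150:330,200:450],b[160:340,240:450]]),None,fx=1.7,fy=1.7,interpolation=cv2.INTER_CUBIC))
print(proj("top",(.4557,-.2205,.099)),proj("side",(.4557,-.2205,.087)))
```

```text
[ 0.45493164 -0.06436364  0.22158312] [-0.0655402   0.10082243 -1.00131782] 0.08780416471859508 10.35
[405.59264783 247.19240569] [365.96916047 295.14127588]
```

View pics/c6.png

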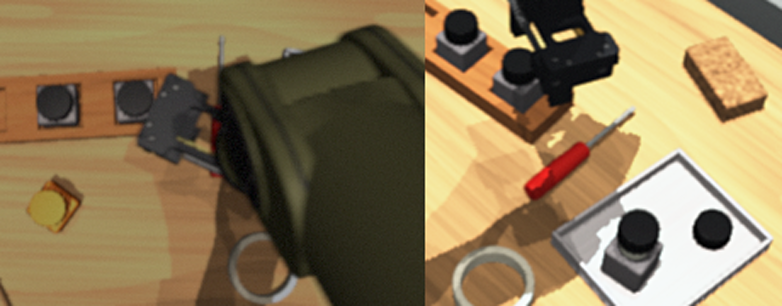

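The jar stands upright in the tray's empty half, at (635,250) in the crop with the spare cap at (712,228). Both sound jars are still in the block, and the gripper is well clear. I'm handing in.

```bash
python3 -c "
from plant import *
print(job_done(), observe()['time'])"
```

```text
the job is handed in; nothing more can be done
the job is handed in; nothing more can be done
```

I twisted the proud cap about 1.08 rad (62°) anticlockwise with its jar still in the block. Then I carried the jar upright to the tray's empty half, set it down at about (0.456, -0.220) m and let go. I handed in at about 10.4 s of the 42 s allowed.

- **Cap turn:** the joint angle can't be read directly. The gripper held firm at 43 mm, and after the lift the jar body was still roughly aligned with the block. So the cap turned on its neck, to an estimated 0.9–1.28 rad.
- **Set-down:** the vertical force went from about -2.5 N to +4 N at contact, before I opened the fingers. The tool was tilted only about 0.01 rad.
- **Last pictures:** the side view shows the jar standing upright in the empty half beside the spare cap, both sound jars in their recesses and the gripper clear. In the top view the arm hid the tray, so the final placing was checked in the side view only.

No check failed. The two views' estimates of the cap position differed by 1–2 mm, which is within the calibration.

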